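Open the safety cap of the fire-gel bottle

TASK

The jiko is about to be primed: open the white fire-gel bottle by pressing its orange push-and-turn safety cap fully down, twisting it counter-clockwise (seen from above) about a quarter turn while it is down, and lifting it off. Finish while still holding the cap in the gripper, level, still and clear of the bottle, straight above its open neck by roughly a hand's width (about 8 cm higher than it sat). Do not knock or shift the plates, fork, salt shaker, matchbox or mug.

Things in the scene. Friction and masses are not known exactly. Their poses are not given: they have to be found in the camera images.
- cap_centre (a point): Centre (half-way up, on the axis) of the loose orange ribbed cap: round, 52 mm across, 32 mm high, flat closed top, 30 g; z up along its axis, x towards an inner lug. Rim 16 mm below. Grip it round its side from above, on any two opposite sides. The bottle's shoulder lies 18 mm under the rim at 19 mm from the axis, sloping to 36 mm under it at 34 mm.
- cap_top (a point): Centre of the cap's top, 16 mm above its centre; two white arrows show the opening direction. Kept down and turned counter-clockwise seen from above by anything from 50 to 125 degrees (75 is good) the cap is free and lifts straight off; at less than 42 degrees it stays hooked. Clockwise it meets a stop.
- bottle_seat (a point): Where the cap's centre lies while locked on the white fire-gel bottle: on its axis, 162 mm above the table; z up, x square to a yellow-labelled side. The locked cap's x is along this x within a few degrees. Bottle 72 mm square, white, two yellow labels with an orange patch, strapped in a steel bracket bolted to the table (foot 112 mm square): it cannot move or turn.
- spring_disc (a joint): Sprung disc in the bottle's mouth under the cap: 0 m with the cap locked, grows as the cap is pressed down (about 5 N at first, 12 N at the bottom), 0.007 m at the hard stop, -0.002 m with the cap off. The cap must be down more than 4.5 mm (about 6 is good) to pass its safety teeth, and kept down while it is turned.
- bleach_top (a point): Top of the white plain cap (42 mm across) of the blue bleach bottle, 165 mm above the table, same size of body and same bolted bracket; not part of the job. It and the fire-gel bottle may have changed places.
- plates_centre (a point): Centre of the stack of melamine plates, 216 mm across, 37 mm high, at the back middle; bystander. In the back corners, to its left and right, stand the cooker (181 mm high) and the jiko (223 mm high), fixed, over 0.25 m from the bottles.
- fork_centre (a point): Steel fork lying flat, 185 mm long, 24 mm wide, 4 mm thick; x along it; bystander.
- salt_centre (a point): Middle of the red salt shaker, 48 mm across, 79 mm high; bystander.
- matchbox_centre (a point): Centre of the yellow matchbox, 53 x 36 x 15 mm; bystander.
- mug_centre (a point): Middle of the blue mug, 80 mm across, 85 mm high, handle on its +y side; bystander.
Mind the look-alikes: they are no part of the job. There is more than one size of the part that bears cap_centre; the job needs the middle-sized.

How it is judged:
By the outcome, as a careful person would: the job done as asked, in the order asked, and still so for the second after the job is handed in, while the arm keeps its last pose, push and grip.
It also fails if it takes over 32 s, if anything falls off the work surface, if the arm or the gripper's body presses on something with over 40 N, if the wrist force passes 120 N, or if a joint passes its speed limit or range.

ROBOT

A 6-joint arm with a two-finger parallel gripper is mounted at the origin on the work surface. World frame = base frame: x ahead of the robot, y to its left, z up, the work surface at z = 0. Lengths are in mm, angles in rad, forces in N, time in s.
With the tool pointing down it reaches from about 400 to 925 mm from the base axis. Payload 12.5 kg.
Tool frame: the origin (TCP) lies at the very end of the fingers, on their centre line; the grasp point (between the pads) lies 19 mm behind it; z points along the fingers, y is the direction in which the jaws open and shut (so a half turn about z gives the same grasp; the last joint's range is limited). The gripper opens to 95 mm and grips with 3 to 60 N. Pads are 20 mm wide; open, the fingers measure 119 mm over their backs; the gripper's body (75 mm by 180 mm) begins 59 mm behind the grasp point.
Start: joints at [-1.358, 0.491, 1.559, -0, 1.092, -0.106], TCP at [195.915, -593.518, 214.661] pointing down, gripper open.
Joint ranges: [-3.1, 3.1], [-0.84, 2.19], [0.05, 2.79], [-1.13, 4.28], [0.06, 2.93], [-2.69, 2.69]. Speed limits (rad/s): [2.22, 2.22, 2.79, 3.14, 3.14, 3.14].

INTERFACE

Orientations are given as [roll, pitch, yaw] about the fixed x, y, z axes, in that order (R = Rz(yaw) Ry(pitch) Rx(roll)).
In Python, from cell import env gives the robot as it stands.
- The arm moves only by the shell command python3 -m pendant 'ROWS'. ROWS is JSON, a list that holds one entry, the list of rows, each a list of 5 numbers: the opening, from 0 (shut) to 1 (fully open), then the shift along the tool's x, y, z in m, then the turn about the tool's z in rad. A call has exactly 8 rows; each row is the pose to reach, as a shift and turn from the pose commanded when the call began, along the tool's axes at that moment; what a row does not reach only later rows make up. A row lasts 1/10 s, in which the tool goes at most 50 mm and 8.59 degrees, less where a joint would pass 70% of its speed; a pose out of reach is approached as far as the arm can. A call with a gripper value outside its range is refused whole. The fingers move at their own pace and stop on an object; the grip force is fixed at half the most. Time passes only in rows, so rows that repeat a pose let the fingers close, or fill a call up. It gives the time, the measured TCP pose, the force and the opening at its end, in the units of the state.
- env.state(): the state, without advancing time (a new reading comes with each control period).
- env.read_camera(name): name is "side" or "top" or "wrist"; returns a dict with "image" (420x560x3 uint8, blue, green, red), "range_z" (420x560 float32, mm along the optical axis (not along the pixel's ray), 0 where there is no reading), "fx", "fy", "cx", "cy" (pixels), "rvec" (rotation vector, rad) and "tvec" (3), from world to camera coordinates, as OpenCV has them; the wrist camera has in their place "tool_from_camera" (4x4, takes a point from camera to tool coordinates, whose origin is the TCP and whose axes are the flange's). Camera axes: x right, y down, z forward; pixel columns grow to the right and rows downward; lengths in mm; the calibration is good to about 2 mm. A picture is of the moment at which its call begins: read the wrist's pose just before it.
- env.job_done(): hands the job in, once; it reports no verdict.
The state is a dict: "t": time; "joints": joint angles; "qvel": joint speeds; "tau": joint torques, N m; "eef_pos": TCP position; "tcp_rot": TCP orientation; "ft_force": force on the tool from outside, world axes, zero at the start; "moment": the same for the moment, N m; "opening": opening from 0.0 (shut) to 1.0 (fully open).
Only numpy, scipy, OpenCV 4.12 (cv2) and the standard library are available. Lean on these libraries where they do the work, as an engineer would, in place of code of your own. Each camera call takes 0.05 s, during which the arm holds its last target. There are 200 camera calls.

## Working session

There is one attempt and no reset: what is moved stays moved. The work goes in short steps, Python scripts to look and compute and a shell command to move; the robot and the scene stay as the last step left them, time stands still between calls to the robot, and variables do not carry over. Pictures are saved under pics/ and viewed, about 8 in all and at most 12, crops included, and the job is handed in when it is done.

```bash
mkdir -p pics
cat > h.py <<'E'
import numpy as np, cv2
from cell import env
from scipy.spatial.transform import Rotation as R
def snap(n,fn):
    s=env.state(); c=env.read_camera(n); cv2.imwrite(f'pics/{fn}.png',c['image'])
    if n=='wrist':
        T=np.eye(4);T[:3,:3]=R.from_euler('xyz',s['tcp_rot']).as_matrix();T[:3,3]=s['eef_pos']
        c['W']=T@np.array(c['tool_from_camera'])
    else:
        r=cv2.Rodrigues(np.array(c['rvec'],float))[0];W=np.eye(4);W[:3,:3]=r.T;W[:3,3]=-r.T@np.array(c['tvec']).ravel();c['W']=W
    np.save(f'pics/{fn}.npy',c,allow_pickle=True); return c
def load(fn): return np.load(f'pics/{fn}.npy',allow_pickle=True).item()
def cloud(c):
    v,u=np.mgrid[:420,:560];z=c['range_z']
    P=np.stack([(u-c['cx'])/c['fx']*z,(v-c['cy'])/c['fy']*z,z,np.ones_like(z)],-1)
    return (P@c['W'].T)[...,:3]
E
python3 - <<'E'
from h import *
a=snap('top','top1');b=snap('side','side1')
s=env.state();print(s['t'],s['tcp_rot'],s['eef_pos'],s['ft_force'],s['opening'])
E
```

```text
0.1 [-3.14065188e+00 -8.67730619e-05  3.18847096e-01] [ 195.87952465 -593.29646683  214.15163162] [ 0.15224071 -0.15840739  0.99244079] 1.002436375741977
```

View pics/top1.png

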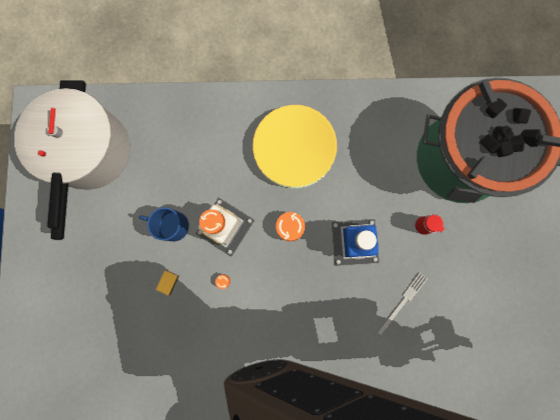

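View pics/side1.png

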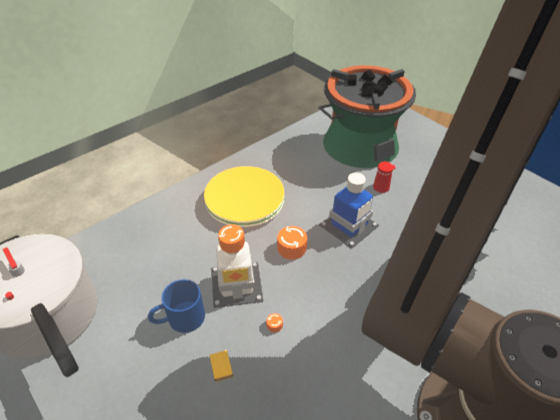

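Orange caps in the top view: one on the white bottle at (212,221), a larger loose one on the table at (290,226), and a small loose one at (222,281). The bleach bottle has a white cap at (366,240). The description fits the one on the bottle. Next I measure it and check it in a crop.

Run:
```python
from h import *
c=load('top1');P=cloud(c);im=c['image']
hsv=cv2.cvtColor(im,cv2.COLOR_BGR2HSV)
def rep(n,u0,u1,v0,v1,zlo,zhi):
    p=P[v0:v1,u0:u1];z=p[...,2];m=(z>zlo)&(z<zhi);q=p[m]
    (ctr,sz,an)=cv2.minAreaRect(q[:,:2].astype(np.float32)); print(n,q.mean(0).round(1),q.min(0).round(),q.max(0).round(),ctr,sz,an)
rep('cap',190,240,200,245,170,190)
rep('big',270,312,205,245,20,60)
rep('small',210,235,270,292,10,50)
rep('mug',135,192,200,245,60,110)
rep('bleach',340,390,220,265,155,180)
rep('foot',190,262,190,260,3,15)
rep('shoulder',190,262,190,260,100,135)
cr=lambda a,u,v,s=70:cv2.resize(a[v-s//2:v+s//2,u-s//2:u+s//2],(390,390),interpolation=cv2.INTER_CUBIC)
cv2.imwrite('pics/crop1.png',np.hstack([cr(im,218,224),cr(load('side1')['image'],236,260,110)]))
# bracket bolts
for u,v in [(219,201),(252,220),(230,253),(201,233)]: print(P[v,u].round(1))
```

```text
cap [551.9 157.5 178.1] [526. 132. 170.] [578. 183. 183.] (551.5901489257812, 157.39581298828125) (51.63846206665039, 50.77874755859375) 28.66581153869629
big [548.8 -11.6  44.3] [514. -46.  22.] [583.  24.  51.] (548.4930419921875, -10.96445083618164) (69.93573760986328, 70.08029174804688) 0.23028546571731567
small [412.9 160.4  21.1] [396. 144.  11.] [430. 177.  27.] (412.6257629394531, 160.7843017578125) (33.64652633666992, 33.454505920410156) 39.899940490722656
mug [556.8 298.4  77.2] [516. 252.  60.] [595. 357.  91.] (552.462646484375, 301.02276611328125) (79.47293090820312, 98.2674560546875) 16.379663467407227
bleach [ 509.  -176.7  164.6] [ 488. -198.  156.] [ 530. -157.  169.] (509.27557373046875, -176.81997680664062) (40.34009552001953, 40.079803466796875) 41.4850959777832
foot [549.4 145.2   4.9] [467.  64.   3.] [648. 250.  14.] (557.7819213867188, 156.88858032226562) (185.90652465820312, 180.15504455566406) 89.51690673828125
shoulder [547.5 146.2 112.1] [506. 113. 101.] [598. 204. 127.] (552.0699462890625, 157.93408203125) (71.74913024902344, 73.57841491699219) 58.153785705566406
[617.7 173.4  10.2]
[567.8  88.    2.9]
[482.9 144.    8.2]
[534.9 219.2   9.9]
```

View pics/crop1.png

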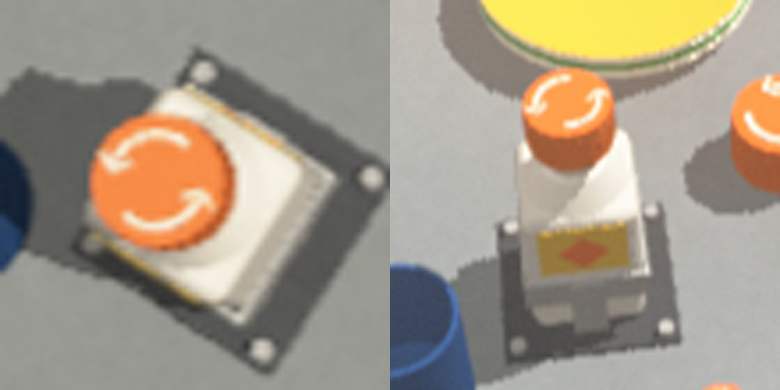

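The cap on the bottle is 52 mm across, so it is the middle-sized one. The big loose one is 70 mm and the small one 34 mm. The bottle has yellow labels and an orange patch. The cap axis is at about (552,157), with its top at z=178. I'll move there at the current yaw, because joint 6 has room for the CCW turn.

```bash
python3 -m pendant '[[[1,0.043,-0.025,0,0],[1,0.086,-0.05,0,0],[1,0.129,-0.075,0,0],[1,0.172,-0.1,0,0],[1,0.215,-0.125,0,0],[1,0.258,-0.15,0,0],[1,0.301,-0.175,0,0],[1,0.344,-0.2,0,0]]]'
python3 -m pendant '[[[1,0.025,-0.043,0,0],[1,0.05,-0.086,0,0],[1,0.075,-0.129,0,0],[1,0.1,-0.172,0,0],[1,0.125,-0.215,0,0],[1,0.15,-0.258,0,0],[1,0.175,-0.3,0,0],[1,0.185,-0.33,0,0]]]'
python3 - <<'E'
from h import *
c=snap('wrist','w1');s=env.state();print(s)
P=cloud(c);z=P[...,2];hsv=cv2.cvtColor(c['image'],cv2.COLOR_BGR2HSV)
m=(z>174)&(z<184)&(np.hypot(P[...,0]-552,P[...,1]-157)<45)
print(m.sum(),P[m].mean(0),cv2.minAreaRect(P[m][:,:2].astype(np.float32)))
E
```

```text
t: 0.9
eef_pos: [460.9, -294.0, 214.6]
tcp_rot: [-3.142, 0.0, 0.319]
ft_force: [0.6, -1.3, 1.1]
opening: 1.0
t: 1.7
eef_pos: [532.6, 78.5, 214.4]
tcp_rot: [-3.141, -0.0, 0.32]
ft_force: [-0.2, -0.0, 0.1]
opening: 0.997
{'t': 1.75, 'joints': array([2.81531170e-02, 3.68292817e-01, 1.77219667e+00, 1.28378500e-03,
       1.00149994e+00, 1.27666687e+00]), 'qvel': array([-0.08009272, -0.01104824,  0.02042208, -0.0123325 , -0.0048636 ,
       -0.11397276]), 'tau': array([ -7.78787255, -50.06727934, -25.23770034,  -0.75766353,
        -0.1660199 ,  -0.30285615]), 'eef_pos': array([531.92128057,  81.19941153, 214.30967085]), 'tcp_rot': array([-3.14044291e+00,  6.66926343e-05,  3.21590391e-01]), 'ft_force': array([-2.00513659,  2.61310886, -0.47857025]), 'moment': array([ 0.06371973,  0.08002905, -0.06829385]), 'opening': 1.0002434434141425}
5333 [553.27475622 159.03835059 176.81270044] ((552.5067138671875, 159.11190795898438), (51.214881896972656, 51.24551010131836), 3.006352663040161)
```

View pics/w1.png

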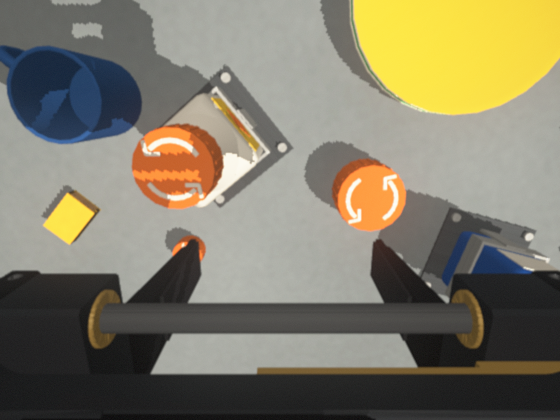

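The wrist view shows the cap at pixel (177,167) on the white bottle, at about (552.4,158.5) in world. Now I move over it.

```bash
python3 -m pendant '[[[1,0.015,-0.025,0,0],[1,0.03,-0.05,0,0],[1,0.04,-0.066,0,0],[1,0.045,-0.072,0,0],[1,0.045,-0.072,0,0],[1,0.045,-0.072,0,0],[1,0.045,-0.072,0,0],[1,0.045,-0.072,0,0]]]'
python3 - <<'E'
from h import *
s=env.state();print(s['eef_pos'],s['tcp_rot'],s['ft_force'])
Rm=R.from_euler('xyz',s['tcp_rot']).as_matrix();print(Rm.T@(np.array([552.3,158.3,143])-s['eef_pos']))
E
```

```text
t: 2.55
eef_pos: [552.3, 157.3, 214.7]
tcp_rot: [3.141, -0.0, 0.318]
ft_force: [0.6, 0.2, 0.2]
opening: 1.004
[552.29276062 157.28418081 214.69605856] [ 3.14149177e+00 -2.43190736e-05  3.17759357e-01] [0.57564106 0.18506254 0.17482036]
[ 0.32251478 -0.96993588 71.69596895]
```

```bash
python3 -m pendant '[[[1,0,-0.001,0.02,0],[1,0,-0.001,0.04,0],[1,0,-0.001,0.055,0],[1,0,-0.001,0.065,0],[1,0,-0.001,0.072,0],[1,0,-0.001,0.072,0],[1,0,-0.001,0.072,0],[1,0,-0.001,0.072,0]]]'
python3 -m pendant '[[[0,0,0,0,0],[0,0,0,0,0],[0,0,0,0,0],[0,0,0,0,0],[0,0,0,0,0],[0,0,0,0,0],[0,0,0,0,0],[0,0,0,0,0]]]'
```

```text
t: 3.35
eef_pos: [552.3, 159.0, 143.3]
tcp_rot: [3.141, -0.001, 0.319]
ft_force: [0.2, 0.6, -0.7]
opening: 1.0
t: 4.15
eef_pos: [552.0, 159.0, 142.6]
tcp_rot: [3.141, -0.0, 0.319]
ft_force: [0.5, -0.2, 0.0]
opening: 0.535
```

Gripped at an opening of 0.535 (about 51 mm). Now I press 6 mm.

```bash
python3 -m pendant '[[[0,0,0,0.002,0],[0,0,0,0.004,0],[0,0,0,0.005,0],[0,0,0,0.006,0],[0,0,0,0.0065,0],[0,0,0,0.0065,0],[0,0,0,0.0065,0],[0,0,0,0.0065,0]]]'
python3 -c "
from h import *
s=env.state();print(s['eef_pos'],s['ft_force'],s['moment'],s['opening'])"
```

```text
t: 4.95
eef_pos: [552.1, 159.0, 136.9]
tcp_rot: [3.141, -0.001, 0.319]
ft_force: [-2.9, -1.1, 10.1]
opening: 0.532
[552.0814033  158.99074511 136.90931247] [-2.92860745 -1.06372032 10.13891527] [-0.17706268  0.54936517  0.00200123] 0.5318502084364864
```

10 N puts it about 5 mm down. I add 1 mm.

```bash
python3 -m pendant '[[[0,0,0,0.0005,0],[0,0,0,0.001,0],[0,0,0,0.001,0],[0,0,0,0.001,0],[0,0,0,0.001,0],[0,0,0,0.001,0],[0,0,0,0.001,0],[0,0,0,0.001,0]]]'
python3 -c "
from h import *
s=env.state();print(s['eef_pos'],s['ft_force'],s['moment'],s['opening'])"
```

```text
t: 5.75
eef_pos: [552.1, 159.0, 136.0]
tcp_rot: [3.141, -0.001, 0.319]
ft_force: [-4.1, -1.7, 11.2]
opening: 0.539
[552.08282973 158.97433668 136.00287402] [-4.13952844 -1.70093393 11.16384858] [-0.17983447  0.5806638   0.0349301 ] 0.5389030209088149
```

```bash
python3 -m pendant '[[[0,0,0,0,-0.05],[0,0,0,0,-0.13],[0,0,0,0,-0.22],[0,0,0,0,-0.31],[0,0,0,0,-0.4],[0,0,0,0,-0.5],[0,0,0,0,-0.6],[0,0,0,0,-0.7]]]'
python3 -c "
from h import *
s=env.state();print(s['eef_pos'],s['tcp_rot'],s['ft_force'],s['moment'],s['opening'])
snap('wrist','w2')"
```

```text
t: 6.55
eef_pos: [552.9, 159.2, 136.3]
tcp_rot: [3.139, -0.002, 1.023]
ft_force: [-0.1, 0.8, 11.6]
opening: 0.535
[552.89892572 159.23360313 136.25360475] [ 3.13941313e+00 -1.96209150e-03  1.02283699e+00] [-0.13276838  0.80085484 11.57419621] [-0.00722491  0.02217382 -0.07214044] 0.5347290303076359
```

View pics/w2.png

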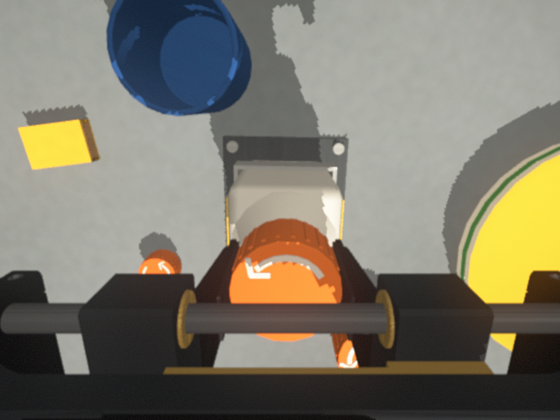

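In the wrist view the arrow at (258,272) keeps its angle relative to the fingers while the bottle has rotated under it, so the cap turns with the gripper. I continue to about 80°.

```bash
python3 -m pendant '[[[0,0,0,0,-0.1],[0,0,0,0,-0.2],[0,0,0,0,-0.3],[0,0,0,0,-0.4],[0,0,0,0,-0.5],[0,0,0,0,-0.6],[0,0,0,0,-0.67],[0,0,0,0,-0.67]]]'
python3 -c "
from h import *
s=env.state();print(s['eef_pos'],s['tcp_rot'],s['ft_force'],s['moment'],s['opening'])
snap('wrist','w3')"
```

```text
t: 7.4
eef_pos: [552.9, 159.2, 136.2]
tcp_rot: [3.139, -0.0, 1.691]
ft_force: [-0.0, 0.7, 10.2]
opening: 0.535
[552.85519509 159.24304455 136.21835837] [ 3.13876885e+00 -1.50807108e-04  1.69132047e+00] [-0.0391596   0.71310345 10.23252883] [ 0.01741555 -0.03274758  0.03870683] 0.5350928540687737
```

View pics/w3.png

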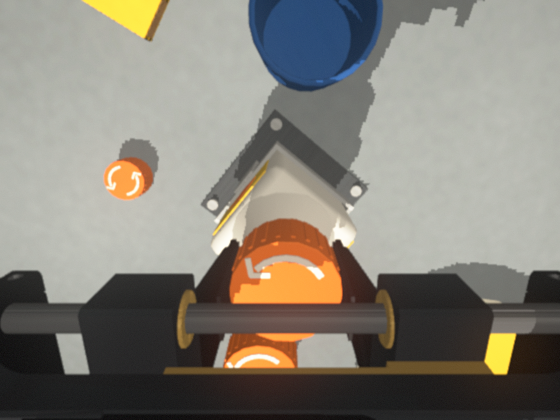

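The cap still turns with the jaws, now 78.6°. I lift gently first and check the force.

```bash
python3 -m pendant '[[[0,0,0,-0.002,0],[0,0,0,-0.005,0],[0,0,0,-0.008,0],[0,0,0,-0.012,0],[0,0,0,-0.016,0],[0,0,0,-0.02,0],[0,0,0,-0.02,0],[0,0,0,-0.02,0]]]'
python3 -c "
from h import *
s=env.state();print(s['eef_pos'],s['tcp_rot'],s['ft_force'],s['moment'],s['opening'])"
```

```text
t: 8.25
eef_pos: [551.9, 159.0, 155.0]
tcp_rot: [-3.141, 0.0, 1.689]
ft_force: [0.1, -0.4, -0.1]
opening: 0.535
[551.90390119 158.96919214 154.99618069] [-3.14136958e+00  1.11703118e-04  1.68881696e+00] [ 0.10498821 -0.44143921 -0.12759809] [-0.01445334 -0.1187223   0.01648776] 0.5349033352874916
```

Free: there is no pull. I lift the rest, 67 mm, to 80 mm above where it sat.

```bash
python3 -m pendant '[[[0,0,0,-0.015,0],[0,0,0,-0.03,0],[0,0,0,-0.045,0],[0,0,0,-0.057,0],[0,0,0,-0.064,0],[0,0,0,-0.067,0],[0,0,0,-0.067,0],[0,0,0,-0.067,0]]]'
python3 -m pendant '[[[0,0,0,0,0],[0,0,0,0,0],[0,0,0,0,0],[0,0,0,0,0],[0,0,0,0,0],[0,0,0,0,0],[0,0,0,0,0],[0,0,0,0,0]]]'
python3 - <<'E'
from h import *
c=snap('side','side2');d=snap('wrist','w4')
s=env.state();print(s['eef_pos'],s['tcp_rot'],s['qvel'].round(3),s['opening'])
P=cloud(c);hsv=cv2.cvtColor(c['image'],cv2.COLOR_BGR2HSV)
m=(hsv[...,0]<14)&(hsv[...,1]>150)&(P[...,2]>200)&(np.hypot(P[...,0]-552,P[...,1]-158)<60)
print(P[m].min(0),P[m].max(0))
P=cloud(d);n=(P[...,2]>250)&(P[...,2]<268)&(np.hypot(P[...,0]-552,P[...,1]-158)<35)
print(n.sum(),P[n].mean(0) if n.any() else '')
cv2.imwrite('pics/f.png',np.hstack([c['image'][100:400,50:450]]+[cv2.resize(d['image'],(400,300))]))
E
```

```text
t: 9.05
eef_pos: [551.8, 159.0, 221.6]
tcp_rot: [-3.141, 0.0, 1.689]
ft_force: [0.2, -0.5, -0.6]
opening: 0.54
t: 9.85
eef_pos: [552.0, 159.0, 222.1]
tcp_rot: [3.142, 0.0, 1.689]
ft_force: [0.2, -0.6, -0.3]
opening: 0.534
[552.00028008 159.00773694 222.10339502] [3.14156302e+00 8.34142641e-05 1.68881366e+00] [-0.002 -0.001 -0.    -0.001 -0.001  0.   ] 0.535208825256151
[514.29975435 158.96676933 228.17545181] [579.67816613 191.56674042 315.46679769]
7640 [551.30815228 167.59437532 256.44973068]
```

View pics/f.png

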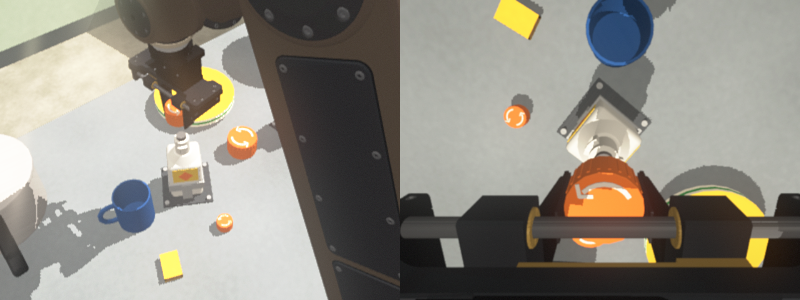

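The cap hangs in the gripper and the open neck shows beneath it at (182,140). I check that it is level from the saved depth, then hand in.

Run:
```python
from h import *
P=cloud(load('w4'));n=(P[...,2]>252)&(P[...,2]<265)&(np.hypot(P[...,0]-552,P[...,1]-159)<22)
q=P[n];q=q-q.mean(0);v=np.linalg.svd(q,full_matrices=False)[2][2];tilt=np.degrees(np.arccos(abs(v[2])));print('tilt deg',tilt)
if tilt<4: env.job_done();print('done',env.state()['t'])
```

```text
tilt deg 0.9381249966751911
the job is handed in; nothing more can be done
the job is handed in; nothing more can be done
```

The fire-gel bottle is open, and the gripper is holding the cap about 80 mm above where it sat. I gripped the 52 mm orange cap, pressed it about 6 mm (11 N), turned it 78.6° counter-clockwise while it was down, and lifted it off without resistance. I handed the job in just after t = 9.85 s; it gives no verdict.

**Last checks:**
- **Position:** the gripper is 79.5 mm above its grip height, and within about 1 mm of the measured cap axis.
- **Level and still:** the cap's top is tilted about 0.9° by the wrist camera's depth, and the joints are at rest.
- **Grip:** the opening is steady at 0.535.
- **Bottle:** the open neck is visible below the cap.
- **Other objects:** the plates, mug and matchbox look undisturbed in the last pictures. The fork and salt shaker were not in those views, but the gripper passed well above them.

**One disagreement:** camera depth put the cap's top at z = 256, about 1.5 mm lower than the gripper position implies, which is within the calibration error. No check failed.

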